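# Shorten the crumb vacuum's wand by one hole and fit its nozzle

## Robot

A 6-joint arm with a two-finger parallel gripper is mounted at the origin on a cart in front of the work surface, level with it; the furniture and walls round the work are solid. World frame = base frame: x ahead of the robot, y to its left, z up, the work surface at z = 0. Lengths are in m, angles in rad, forces in N, time in s.
With the tool pointing down it reaches from about 0.35 to 0.85 m from the base axis. Payload 8.1 kg.
Tool frame: the origin (TCP) lies between the finger pads; the fingertips stand 25 mm ahead of it and the grasp point (between the pads) lies 6 mm ahead of it; z points along the fingers, y is the line along which they close (so a half turn about z gives the same grasp; the last joint's range is limited). The gripper opens to 85 mm and grips with 20 to 120 N. Pads are 22 mm wide; open, the fingers measure 114 mm over their backs; the gripper's body (76 mm by 85 mm) begins 54 mm behind the grasp point. The pads swing forward as they close: fully open they stand 13 mm farther back than shut.
Start: joints at [-1.283, 0.13, 1.488, -0, 1.523, -0.085], TCP at [0.219, -0.559, 0.256] pointing down, gripper open.
Joint ranges: [-2.96, 2.96], [-0.89, 2.26], [0.02, 2.5], [-1.34, 4.48], [0, 2.73], [-2.66, 2.66]. Speed limits (rad/s): [2.39, 2.39, 2.79, 3.14, 3.14, 3.14].

## Interface

Orientations are given as a unit quaternion [w, x, y, z].
In Python, from workcell import r, vision gives the robot as it stands (r), with the cameras (vision).
- The arm moves only by the shell command python3 drive.py 'ROWS'. ROWS is a JSON list of rows, 1 to 10 of them, each of 7 numbers: dx, dy, dz in normalised numbers (1 is 0.4 m), then a rotation vector rx, ry, rz in parts of the range, where 1.0 means pi/2 rad, then the finger opening in m; each row is the pose to reach, as a shift and turn from the pose commanded when the command began, along the tool's axes at that moment; what a row does not reach only later rows make up. A row lasts 1/10 s, in which the tool goes at most 0.05 m and 0.15 rad, less where a joint would pass 70% of its speed; a pose out of reach is approached as far as the arm can. The fingers move at their own pace and stop on an object; the grip force is fixed at half the most. Time passes only in rows, so rows that do not move let the fingers close. It prints the time, the measured TCP pose, the force, the opening and the grip force at its end. A shift or turn number past 1, either way, is cut back to 1. Input that does not fit is refused with a message, and nothing moves.
- r.observe(): the state, without advancing time (a new reading comes with each control period).
- vision.camera(name): name is "scene" or "top" or "wrist"; returns a dict with "pixels" (420x560x3 uint8, red, green, blue), "fx", "fy", "cx", "cy" (pixels), "k1" (the pictures are not rectified: a ray, as slopes to the right and down, at radius r is drawn at 1 + k1 r^2 times it, then the intrinsics apply), "cam_to_world" (4x4, takes a point from camera to world coordinates). Camera axes: x right, y down, z forward; pixel columns grow to the right and rows downward; lengths in m; the calibration is good to about 2 mm. A picture is of the moment at which its call begins. There is no depth.
- r.close_job(): hands the job in; it is judged then, once.
The state is a dict: "time_s": time; "qpos": joint angles; "qd": joint speeds; "joint_efforts": joint torques, N m; "ee_pos": TCP position; "eef_rot": TCP orientation; "wrist_force": force on the tool from outside, world axes, zero at the start; "wrist_torque": the same for the moment, N m; "finger_gap": finger opening in m; "grasp_force": force on a finger pad.
Only numpy, scipy, OpenCV 4.12 (cv2) and the standard library are available. Lean on these libraries where they do the work, as an engineer would, in place of code of your own. Each camera call takes 0.05 s, during which the arm holds its last target. There are 200 camera calls.

## Task

The crumb vacuum lies in its dock on the worktop. First press the red key and push its telescopic wand in, to the very next hole, so that it clicks fast there with the key sprung back up; then slide the blue nozzle fully home onto the wand's end, with the wand still locked in that hole. Leave the other things on the worktop where they stand.

Things in the scene. Friction and masses are not known exactly. Their poses are not given: they have to be found in the camera images.
- vac_dock: fixed grey tray 560 x 118 mm carrying a hand-held vacuum whose wand lies level, axis 50 mm above the worktop. Origin on the worktop under that axis; x along the wand, from motor unit to nozzle; z up. Motor unit: x -345 to -194 mm, 132 mm high. Nozzle bay: x -60 to +195 mm, floor 30 mm and two side rails 44 mm above the worktop, 41 mm apart inside, open at its +x end.
- wand (a joint): slide of the wand's outer tube (34 mm thick steel, black collar) over the fixed inner tube: 0 m = start hole, grows as it is pushed towards the motor unit (dock -x). Holes at 0, 0.040 and 0.080, with 1.5 mm play either way. Slides with 2 to 4 N while the catch is out of a hole; locked fast when it is in one.
- key (a joint): red sprung key: 0 m = up (catch in a hole), 0.007 m = fully down; starts to move at 2.3 N, fully down at 5.5 N. More than 0.004 m down the catch is free and the wand slides. Let go between two holes, the key stays about 0.004 m down, the wand still slides, and the key snaps up by itself at the next hole.
- key_top (a point): centre of the red key's top face (38 mm along x, 28 mm across), 81 mm above the worktop when up; moves with key and wand; axes as vac_dock. It lies in a thumb well of the collar: 34 mm wide black walls at both x ends, 46 mm apart inside, stand 12 mm above the raised key, move with the wand and may be pushed by a fingertip. Sides open.
- wand_shoulder (a point): centre of the black shoulder ring at the wand's end, on the axis, 68 mm from the key's centre along dock +x; moves with the wand; x along the wand. From it the spigot (30 mm diameter, 32 mm long, tapered tip) points along +x; the nozzle's socket goes over it until its mouth meets the shoulder.
- nozzle: loose blue nozzle, 115 mm long, about 120 g, free to slide along the bay it lies in. Origin: centre of its socket's mouth, facing the wand, on the wand's axis height; x points away from the wand. Round socket 40 mm outside, 34 mm inside, 45 mm deep; behind it a solid block 36 x 36 mm, then a snout 27 mm wide, 30 to 64 mm above the worktop, with a flat far end.
- nozzle_end (a point): centre line point of the nozzle's flat far end, 115 mm from its mouth: push here towards the wand, with the fingertips 47 to 60 mm above the worktop (clear of the rails).
- mug: white mug with a red-brown inside, 83 x 113 x 93 mm, bystander; origin at the underside
- tin: food tin with a tomato picture, 75 mm across, 58 mm high, bystander; origin at the underside
- jar: glass jar with a red lid, 65 mm across, 100 mm high, bystander; origin at the underside
- timer: red and white egg timer, 62 mm across, 60 mm high, bystander; origin at the underside
- lemon: lemon, 78 x 55 x 56 mm, bystander; origin at the underside

How it is judged:
On the way, in this order (a step that is already met when the one before it is completed fails the run):
1. the wand is locked in the next hole with the key sprung up (value of joint wand between 0.036 and 0.044 m and value of joint key below 0.0015 m), for 0.2 s.
2. the nozzle is pushed fully onto the wand's spigot (distance between nozzle and wand_shoulder below 0.005 m and angle between the x axis of nozzle and the x axis of wand_shoulder, either way round below 0.08 rad), for 0.2 s.
At the end, for the whole second after the job is handed in: The wand is in the hole next to the one it started in (slide 36 to 44 mm) with the key sprung up (less than 1.5 mm down), and the nozzle is on the spigot, its mouth within 5 mm of the shoulder and its axis within 0.08 rad of the wand's, at rest (all of step 1 and all of step 2 and linear speed of nozzle below 0.01 m/s); the robot touches nothing.
It fails at once if the mug, the tomato tin, the jar, the timer or the lemon is moved more than 30 mm from its place (distance of any of mug, tin, jar, timer, lemon from where it was at the start of the episode above 0.03 m).
It also fails if it takes over 51 s, if anything falls off the work surface, if the arm or the gripper's body presses on something with over 40 N, if the wrist force passes 120 N, or if a joint passes its speed limit or range.

## Working session

There is one attempt and no reset: what is moved stays moved. The work goes in short steps, Python scripts to look and compute and a shell command to move; the robot and the scene stay as the last step left them, time stands still between calls to the robot, and variables do not carry over. Pictures are saved under pics/ and viewed, at most 10 in all, crops included, and the job is handed in when it is done.

```bash
ls; mkdir -p pics
python3 - <<'E'
from workcell import r, vision
import cv2,pickle
d={}
for n in("scene","top"):
    c=vision.camera(n);d[n]=c
    cv2.imwrite(f"pics/{n}0.png",c["pixels"][:,:,::-1])
    print(n,c["fx"],c["fy"],c["cx"],c["cy"],c["k1"],c["cam_to_world"])
pickle.dump(d,open("c0.pkl","wb"))
o=r.observe();print(o)
E
```

```text
drive.py
pics
workcell.py
scene 489.2250517155492 489.2250517155492 285.7961380953139 206.02391853160384 -0.07083444596420992 [[-0.47111049 -0.55404978  0.68635541 -0.63664326]
 [-0.88192072  0.28134799 -0.37823161  0.57339231]
 [ 0.01645443 -0.78349994 -0.62117397  1.13670616]
 [ 0.          0.          0.          1.        ]]
top 476.3073171433698 476.3073171433698 273.3820839993686 208.5883288430945 -0.09844768546643679 [[ 0.04486591 -0.97600996  0.21305308  0.21853288]
 [-0.99898939 -0.04325848  0.01220285 -0.07447011]
 [-0.00269376 -0.21338525 -0.97696442  1.53130912]
 [ 0.          0.          0.          1.        ]]
{'time_s': 0.1, 'qpos': array([-1.28338535e+00,  1.31088330e-01,  1.48922712e+00, -1.23583850e-05,
        1.52298338e+00, -8.53853738e-02]), 'qd': array([-0.0002175 , -0.0025448 , -0.00314336, -0.00066816,  0.00059693,
        0.00104453]), 'joint_efforts': array([ 1.06098661e-06, -5.70952427e+01, -5.01941872e+01, -1.93915671e-04,
        8.03346746e-03,  6.42308623e-05]), 'ee_pos': array([ 0.2184237 , -0.55832425,  0.25531653]), 'eef_rot': array([-8.48115155e-04,  9.82677687e-01,  1.85320899e-01, -9.21665631e-05]), 'wrist_force': array([-0.2831537 ,  0.34741376, -0.79339354]), 'wrist_torque': array([ 0.04296846,  0.01528678, -0.02582277]), 'grasp_force': 0.0, 'finger_gap': 0.08529526143548681}
```

View pics/scene0.png

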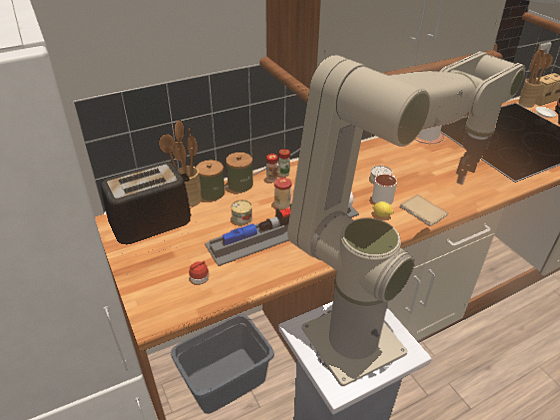

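View pics/top0.png

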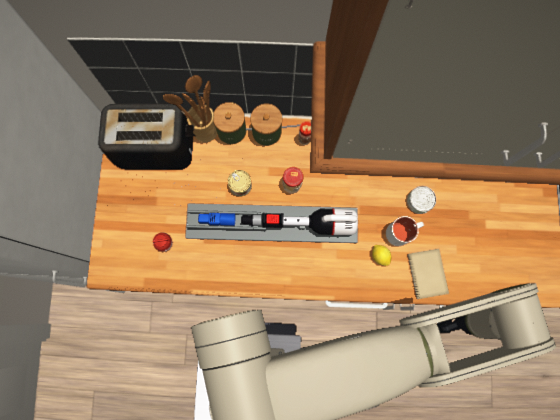

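The top view shows the dock spanning about (187–357, 204–243), with the red key near (271,220) and the blue nozzle at (198–235, 218). The motor unit is at the right, so dock +x points roughly along world +y. In the scene view the arm hides part of the key, and the bystanders stand clear of the dock.

```bash
cat > h.py <<'E'
import numpy as np,cv2
def ray(c,uv):
    uv=np.atleast_2d(np.asarray(uv,float)); p=(uv-[c["cx"],c["cy"]])/[c["fx"],c["fy"]]
    q=p.copy()
    for _ in range(20): q=p/(1+c["k1"]*(q**2).sum(1,keepdims=True))
    T=np.array(c["cam_to_world"]); d=np.c_[q,np.ones(len(q))]@T[:3,:3].T
    return T[:3,3],d
def onz(c,uv,z):
    o,d=ray(c,uv); return o+d*((z-o[2])/d[:,2])[:,None]
def mask(c,kind):
    h=cv2.cvtColor(c["pixels"],cv2.COLOR_RGB2HSV)
    if kind=="blue": return cv2.inRange(h,(105,110,50),(130,255,255))
    return cv2.inRange(h,(0,170,100),(6,255,255))|cv2.inRange(h,(174,170,100),(180,255,255))
def blobs(m,amin=30):
    cs,_=cv2.findContours(m,cv2.RETR_EXTERNAL,cv2.CHAIN_APPROX_NONE)
    return [k for k in cs if cv2.contourArea(k)>amin]
E
python3 - <<'E'
import pickle;from h import *
c=pickle.load(open("c0.pkl","rb"))["top"]
cv2.imwrite("pics/crop0.png",cv2.resize(c["pixels"][195:252,180:365,::-1],None,fx=4,fy=4,interpolation=cv2.INTER_CUBIC))
for k,z in(("red",.081),("blue",.066)):
  for b in blobs(mask(c,k)):
    R=cv2.minAreaRect(b);P=onz(c,cv2.boxPoints(R),z);print(k,np.round(R[0],1),cv2.contourArea(b),np.round(P.mean(0),4),"box",np.round(P[:,:2],4).tolist())
E
```

```text
red [161.5 241.5] 228.5 [0.4156 0.2845 0.081 ] box [[0.4408, 0.3136], [0.4433, 0.2603], [0.3904, 0.2556], [0.3879, 0.3085]]
red [400.5 231. ] 162.0 [ 0.4812 -0.4539  0.081 ] box [[0.5087, -0.4337], [0.5105, -0.4747], [0.4537, -0.474], [0.452, -0.4333]]
red [272.  218.5] 106.5 [ 0.5032 -0.0535  0.081 ] box [[0.5166, -0.0342], [0.5182, -0.0715], [0.4898, -0.0727], [0.4882, -0.0356]]
red [292.4 175.9] 56.0 [ 0.6435 -0.1119  0.081 ] box [[0.6547, -0.0869], [0.6693, -0.1235], [0.6322, -0.1368], [0.6178, -0.1004]]
red [305. 128.] 51.5 [ 0.807  -0.1469  0.081 ] box [[0.827, -0.13], [0.8286, -0.1626], [0.7869, -0.1637], [0.7854, -0.1313]]
blue [216. 219.] 383.5 [0.4967 0.1224 0.066 ] box [[0.5133, 0.1805], [0.5184, 0.0669], [0.4801, 0.0646], [0.475, 0.1776]]
```

View pics/crop0.png

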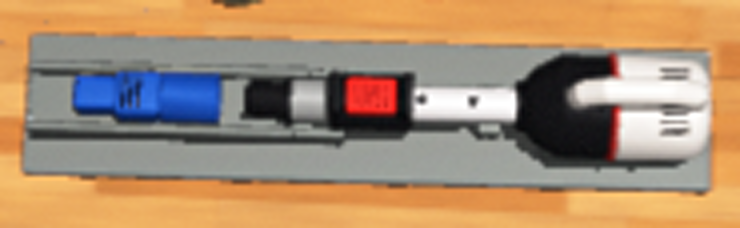

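The crop shows the red key centred near (272,218.5) in full-image pixels, with its black well walls on either side. The nozzle's mouth (right end) is near column 235, and the wand's black end is left of the key. Measured sizes match the given ones: the key is 37 x 28 mm and the nozzle 114 mm long. The dock axis runs about −2.2° off world +y.

```bash
cat >> h.py <<'E'
from scipy.spatial.transform import Rotation as Ro
def rel(o,pos,yaw=None):
    q=o["eef_rot"];R=Ro.from_quat([q[1],q[2],q[3],q[0]])
    d=R.inv().apply(np.array(pos)-o["ee_pos"])
    if yaw is None: print("shift",np.round(d,4),"axes x",np.round(R.as_matrix()[:,0],3),"z",np.round(R.as_matrix()[:,2],3));return
    c,s=np.cos(yaw),np.sin(yaw)
    W=Ro.from_matrix(np.array([[c,s,0],[s,-c,0],[0,0,-1.]]))
    print("shift",np.round(d,4),"rot",np.round((R.inv()*W).as_rotvec(),4))
E
python3 - <<'E'
from h import *;from workcell import r, vision
rel(r.observe(),[.5032,-.0535,.18],.040)
E
```

```text
shift [ 0.4491 -0.3663  0.076 ] rot [-1.700e-03  2.000e-04  3.328e-01]
```

The manual's scale: shifts go in shares of 0.4 m and turns go in shares of pi/2 rad. Converting my numbers, 0.365 m is 0.9125, 0.05 m is 0.125, 0.05 rad is 0.0318.

```bash
python3 drive.py '[[0.09, -0.075, 0, 0, 0, 0.0318, 0], [0.1825, -0.15, 0, 0, 0, 0.0637, 0], [0.2725, -0.225, 0.025, 0, 0, 0.0955, 0], [0.365, -0.2975, 0.05, 0, 0, 0.1273, 0], [0.455, -0.3725, 0.075, 0, 0, 0.1592, 0], [0.5475, -0.4475, 0.1, 0, 0, 0.191, 0], [0.6375, -0.52, 0.125, 0, 0, 0.212, 0], [0.73, -0.595, 0.125, 0, 0, 0.212, 0], [0.82, -0.67, 0.125, 0, 0, 0.212, 0], [0.9125, -0.745, 0.125, 0, 0, 0.212, 0]]'
python3 - <<'E'
from h import *;from workcell import r, vision
rel(r.observe(),[.5032,-.0535,.18],.040)
E
```

```text
time_s: 1.1
ee_pos: [0.4502, -0.1464, 0.206]
eef_rot: [-0.0, 1.0, 0.02, -0.0]
wrist_force: [1.5, -1.2, -0.7]
finger_gap: -0.0
grasp_force: 0.0
shift [ 0.0566 -0.0907  0.0259] rot [-0.0001  0.0004 -0.0004]
```

In the tool's units: -0.088 m is -0.22, -0.08 m is -0.2.

```bash
python3 drive.py '[[0.07, -0.1125, 0.025, 0, 0, 0, 0], [0.125, -0.2, 0.05, 0, 0, 0, 0], [0.1375, -0.22, 0.06, 0, 0, 0, 0], [0.1375, -0.22, 0.06, 0, 0, 0, 0], [0.1375, -0.22, 0.06, 0, 0, 0, 0]]'
python3 - <<'E'
from h import *;from workcell import r, vision
import pickle
d={n:vision.camera(n) for n in("wrist","top","scene")};pickle.dump(d,open("c1.pkl","wb"))
for n in d:
  for b in blobs(mask(d[n],"red"),60):
    R=cv2.minAreaRect(b);print(n,np.round(R[0],1),cv2.contourArea(b),np.round(onz(d[n],R[0],.081),4))
cv2.imwrite("pics/w1.png",d["wrist"]["pixels"][:,:,::-1])
s=d["scene"]["pixels"][195:270,200:325,::-1];cv2.imwrite("pics/s1.png",cv2.resize(s,None,fx=5,fy=5))
print(r.observe()["ee_pos"],r.observe()["wrist_force"])
E
```

```text
time_s: 1.6
ee_pos: [0.5009, -0.0588, 0.1821]
eef_rot: [0.0, 1.0, 0.02, -0.0]
wrist_force: [-0.3, 0.2, -0.1]
finger_gap: 0.0003
grasp_force: 0.0
wrist [276.5 209. ] 2697.0 [[ 0.506  -0.0547  0.081 ]]
wrist [404.   16.5] 705.5 [[ 0.6144 -0.1179  0.081 ]]
top [161.5 241.5] 227.5 [[0.4155 0.2844 0.081 ]]
top [400.5 231. ] 155.0 [[ 0.4811 -0.4539  0.081 ]]
scene [198.5 269.5] 193.0 [[0.379  0.3063 0.081 ]]
[ 0.50120474 -0.05963834  0.18280093] [-0.48256415  0.3825225  -0.33123918]
```

View pics/w1.png

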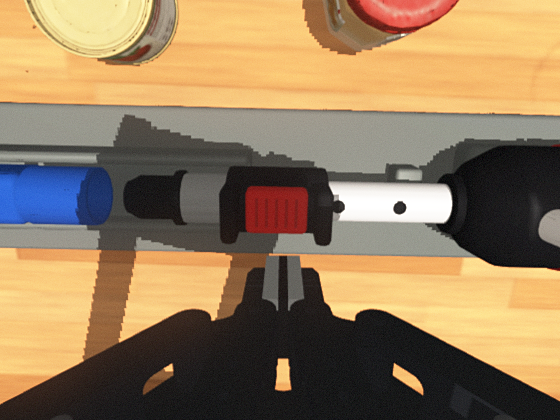

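The wrist view shows the key at (276,209), centred in its black well (columns 222–330). The fingers below it are shut. The nozzle's mouth is near column 110 and the wand tip near column 125. Wrist and top measurements of the key agree to 3 mm: (0.506,−0.055) against (0.503,−0.0535).

In the tool's units: 0.07 m is 0.175, 0.06 m is 0.15.

```bash
python3 drive.py '[[0.0088, -0.0075, 0.075, 0, 0, 0, 0], [0.0088, -0.0075, 0.15, 0, 0, 0, 0], [0.0088, -0.0075, 0.175, 0, 0, 0, 0], [0.0088, -0.0075, 0.175, 0, 0, 0, 0], [0.0088, -0.0075, 0.175, 0, 0, 0, 0]]'; python3 drive.py '[[0, 0, 0.01, 0, 0, 0, 0], [0, 0, 0.0175, 0, 0, 0, 0], [0, 0, 0.0175, 0, 0, 0, 0], [0, 0, 0.0175, 0, 0, 0, 0]]'
```

```text
time_s: 2.25
ee_pos: [0.5053, -0.0557, 0.1135]
eef_rot: [0.0, 1.0, 0.019, 0.001]
wrist_force: [0.3, -0.3, -0.2]
finger_gap: 0.0001
grasp_force: 0.0
time_s: 2.65
ee_pos: [0.5053, -0.0552, 0.1059]
eef_rot: [0.0, 1.0, 0.02, 0.001]
wrist_force: [0.2, -0.8, 2.4]
finger_gap: 0.0
grasp_force: 1.0
```

Contact is at TCP z = 0.106, as expected for a key top at 81 mm. Next I press about 6 mm down.

In the tool's units: 0.006 m is 0.015, 0.003 m is 0.0075.

```bash
python3 drive.py '[[0, 0, 0.0075, 0, 0, 0, 0], [0, 0, 0.015, 0, 0, 0, 0], [0, 0, 0.015, 0, 0, 0, 0], [0, 0, 0.015, 0, 0, 0, 0]]'
```

```text
time_s: 3.05
ee_pos: [0.5053, -0.0552, 0.0997]
eef_rot: [0.0, 1.0, 0.02, 0.001]
wrist_force: [2.1, -1.2, 4.2]
finger_gap: -0.0003
grasp_force: 2.4
```

In the tool's units: 0.02 m is 0.05, 0.016 m is 0.04.

```bash
python3 drive.py '[[0, 0.01, 0, 0, 0, 0, 0], [0, 0.02, 0, 0, 0, 0, 0], [0, 0.03, 0, 0, 0, 0, 0], [0, 0.04, 0, 0, 0, 0, 0], [0, 0.05, 0, 0, 0, 0, 0], [0, 0.05, 0, 0, 0, 0, 0], [0, 0.05, 0, 0, 0, 0, 0]]'
python3 - <<'E'
from h import *;from workcell import r, vision
import pickle
c=vision.camera("wrist");cv2.imwrite("pics/w2.png",c["pixels"][:,:,::-1]);print(r.observe()["wrist_force"])
for b in blobs(mask(c,"red"),60):
    R=cv2.minAreaRect(b);print(np.round(R[0],1),cv2.contourArea(b),np.round(onz(c,R[0],.076),4))
for b in blobs(mask(c,"blue"),60):
    R=cv2.minAreaRect(b);print('blue',np.round(onz(c,cv2.boxPoints(R),.06),4).tolist())
E
```

```text
time_s: 3.75
ee_pos: [0.5057, -0.0758, 0.0994]
eef_rot: [0.001, 1.0, 0.02, 0.0]
wrist_force: [1.8, -1.9, 3.9]
finger_gap: 0.0001
grasp_force: 2.5
[ 2.50358903 -2.49952247  5.29912807]
[281. 271.] 2233.0 [[ 0.5079 -0.0748  0.076 ]]
[24.2 48.9] 283.5 [[0.5888 0.0175 0.076 ]]
[419.   3.] 215.5 [[ 0.6086 -0.1173  0.076 ]]
blue [[0.4914, 0.0537, 0.06], [0.5229, 0.0484, 0.06], [0.5232, 0.0427, 0.06], [0.4917, 0.0478, 0.06]]
```

View pics/w2.png

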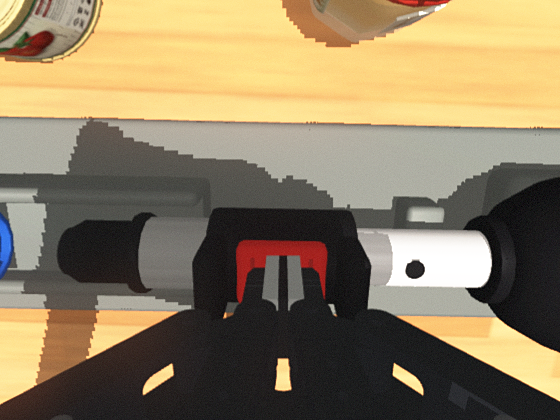

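The wand has moved about 20 mm. The key is now at (281,271), near y = −0.075, and one hole has vanished under the tube. The fingers sit mid-well. I raise them clear of the key but stay below the wall tops, then push on the wall until it snaps in.

In the tool's units: 0.018 m is 0.045, 0.014 m is 0.035.

```bash
python3 drive.py '[[0, 0, -0.01, 0, 0, 0, 0], [0, 0, -0.02, 0, 0, 0, 0], [0, 0.0125, -0.025, 0, 0, 0, 0], [0, 0.025, -0.025, 0, 0, 0, 0], [0, 0.035, -0.025, 0, 0, 0, 0], [0, 0.045, -0.025, 0, 0, 0, 0], [0, 0.045, -0.025, 0, 0, 0, 0]]'; python3 drive.py '[[0, 0.0075, 0, 0, 0, 0, 0], [0, 0.015, 0, 0, 0, 0, 0], [0, 0.015, 0, 0, 0, 0, 0]]'
```

```text
time_s: 4.5
ee_pos: [0.5059, -0.0933, 0.109]
eef_rot: [-0.0, 1.0, 0.02, -0.001]
wrist_force: [-1.7, 2.7, 1.4]
finger_gap: 0.0001
grasp_force: 1.2
time_s: 4.8
ee_pos: [0.5061, -0.0992, 0.109]
eef_rot: [-0.0, 1.0, 0.02, -0.001]
wrist_force: [-2.0, 3.0, 0.9]
finger_gap: 0.0001
grasp_force: 1.3
```

In the tool's units: 0.004 m is 0.01, 0.002 m is 0.005.

```bash
python3 drive.py '[[0, 0.005, 0, 0, 0, 0, 0], [0, 0.01, 0, 0, 0, 0, 0], [0, 0.01, 0, 0, 0, 0, 0]]'; python3 drive.py '[[0, 0.005, 0, 0, 0, 0, 0], [0, 0.01, 0, 0, 0, 0, 0], [0, 0.01, 0, 0, 0, 0, 0]]'
```

```text
time_s: 5.1
ee_pos: [0.5064, -0.1031, 0.109]
eef_rot: [-0.0, 1.0, 0.02, -0.0]
wrist_force: [-1.5, 1.8, 1.0]
finger_gap: -0.0002
grasp_force: 1.3
time_s: 5.4
ee_pos: [0.507, -0.107, 0.1093]
eef_rot: [-0.0, 1.0, 0.02, 0.0]
wrist_force: [-1.2, 3.9, 0.3]
finger_gap: 0.0
grasp_force: 1.6
```

In the tool's units: 0.001 m is 0.0025.

```bash
python3 drive.py '[[0, 0.0025, 0, 0, 0, 0, 0], [0, 0.0025, 0, 0, 0, 0, 0]]'
python3 - <<'E'
from h import *;from workcell import r, vision
c=vision.camera("wrist");cv2.imwrite("pics/w3.png",c["pixels"][:,:,::-1]);print(r.observe()["wrist_force"])
E
```

```text
time_s: 5.6
ee_pos: [0.507, -0.1073, 0.1093]
eef_rot: [-0.001, 1.0, 0.02, 0.0]
wrist_force: [-1.6, 7.3, 1.2]
finger_gap: 0.0002
grasp_force: 3.3
[-1.51413495  6.75423794  0.47161824]
```

View pics/w3.png

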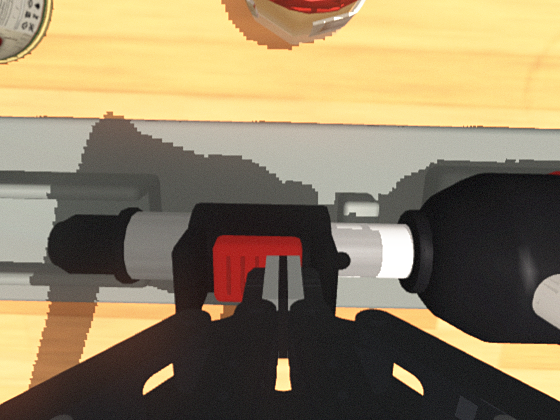

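Force climbs to 7 N with no further motion, so the wand looks locked. The picture shows the second hole just behind the collar at (343,260). I back off, lift, and check.

In the tool's units: -0.075 m is -0.1875, -0.05 m is -0.125.

```bash
python3 drive.py '[[0, -0.01, 0, 0, 0, 0, 0], [0, -0.02, -0.0125, 0, 0, 0, 0], [0, -0.03, -0.1125, 0, 0, 0, 0], [0, -0.075, -0.1875, 0, 0, 0, 0], [0, -0.125, -0.1875, 0, 0, 0, 0], [0, -0.125, -0.1875, 0, 0, 0, 0], [0, -0.125, -0.1875, 0, 0, 0, 0]]'
python3 - <<'E'
from h import *;from workcell import r, vision
c=vision.camera("wrist");cv2.imwrite("pics/w4.png",c["pixels"][:,:,::-1]);o=r.observe();print(o["ee_pos"],o["wrist_force"])
for b in blobs(mask(c,"red"),300):
    R=cv2.minAreaRect(b);P=onz(c,cv2.boxPoints(R),.081);print(np.round(R[0],1),cv2.contourArea(b),np.round(P.mean(0),4),"sides",[np.linalg.norm(P[i]-P[i-1]).round(4) for i in(1,2)])
for b in blobs(mask(c,"blue"),300):
    R=cv2.minAreaRect(b);print('blue',R,np.round(onz(c,cv2.boxPoints(R),.066),4)[:,:2].tolist())
E
```

```text
time_s: 6.35
ee_pos: [0.505, -0.0581, 0.1846]
eef_rot: [0.0, 1.0, 0.02, 0.0]
wrist_force: [0.1, -0.0, -0.3]
finger_gap: 0.0002
grasp_force: 0.0
[ 0.50472513 -0.05841868  0.1840494 ] [ 0.59399856 -0.10562534 -1.00256221]
[343.5 216.5] 2679.5 [ 0.5061 -0.0954  0.081 ] sides [np.float64(0.0381), np.float64(0.0292)]
[402.5  21.5] 938.5 [ 0.6166 -0.1174  0.081 ] sides [np.float64(0.0627), np.float64(0.0211)]
blue ((57.33895492553711, 199.40049743652344), (115.43182373046875, 58.37169647216797), 0.7440592050552368) [[0.4844, 0.1291], [0.5239, 0.1219], [0.526, 0.0489], [0.4865, 0.0527]]
```

View pics/w4.png

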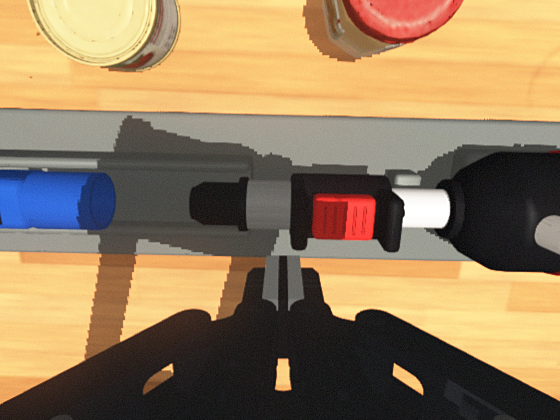

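The key is up: it measures 38.1 x 29.2 mm when cast at its raised height, at (343,216). It has moved 40.7 mm, so the wand is locked in the next hole. Next I go beyond the nozzle's far end.

In the tool's units: -0.276 m is -0.69, -0.184 m is -0.46.

```bash
python3 drive.py '[[0, -0.115, 0, 0, 0, 0, 0], [0, -0.23, 0, 0, 0, 0, 0], [0, -0.345, 0, 0, 0, 0, 0], [0, -0.46, 0, 0, 0, 0, 0], [0, -0.575, 0, 0, 0, 0, 0], [0, -0.69, 0, 0, 0, 0, 0], [0, -0.69, 0, 0, 0, 0, 0], [0, -0.69, 0, 0, 0, 0, 0]]'
python3 - <<'E'
from h import *;from workcell import r, vision
c=vision.camera("wrist");cv2.imwrite("pics/w5.png",c["pixels"][:,:,::-1]);o=r.observe()
for b in blobs(mask(c,"blue"),300):
    R=cv2.minAreaRect(b);print('blue',R,np.round(onz(c,cv2.boxPoints(R),.064),4)[:,:2].tolist())
print(o["ee_pos"]);rel(o,[.494,.218,.078])
E
```

```text
time_s: 7.2
ee_pos: [0.4936, 0.2178, 0.1834]
eef_rot: [0.001, 1.0, 0.021, -0.001]
wrist_force: [0.3, 0.1, -0.2]
finger_gap: -0.0
grasp_force: 0.0
blue ((427.688232421875, 198.94705200195312), (187.06201171875, 58.796730041503906), 1.9414864778518677) [[0.4835, 0.1839], [0.5229, 0.1858], [0.5238, 0.0662], [0.4842, 0.0587]]
[0.49380633 0.21687985 0.18345154]
shift [ 0.0004 -0.0012  0.1054] axes x [ 0.999  0.04  -0.001] z [-0.001 -0.001 -1.   ]
```

View pics/w5.png

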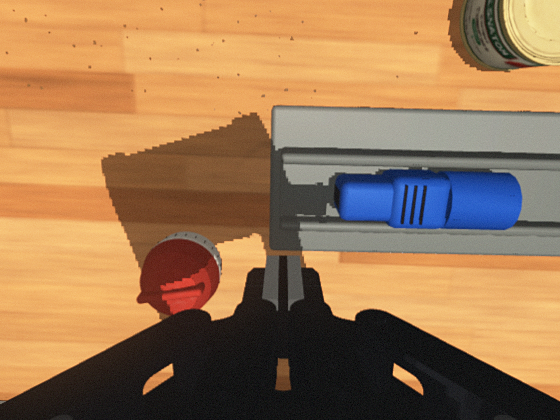

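The picture shows the snout's flat end near (336,196), the open bay end at column 272, and the timer at (180,275) clear of the descent. I check the snout's centre line before going down.

Run:
```python
from h import *;from workcell import r, vision
c=vision.camera("wrist");m=mask(c,"blue");print(c["cam_to_world"][:3,3])
for u,z in((350,.064),(365,.064),(380,.064),(470,.05),(500,.05)):
    v=np.where(m[:,u])[0];P=onz(c,[[u,v.min()],[u,v.max()+1]],z);print(u,v.min(),v.max(),np.round(P,4)[:,:2].tolist(),P.mean(0)[:2].round(4))
u=np.where(m[190:205].any(0))[0];print(u.min(),onz(c,[u.min(),196],.05),onz(c,[u.min(),196],.064))
```

```text
[0.56526278 0.22028716 0.30134407]
350 174 220 [[0.5185, 0.175], [0.487, 0.1721]] [0.5027 0.1735]
365 175 220 [[0.5183, 0.1653], [0.4874, 0.1622]] [0.5028 0.1637]
380 174 220 [[0.5193, 0.1558], [0.4878, 0.1522]] [0.5035 0.154 ]
470 172 228 [[0.5204, 0.0914], [0.4798, 0.084]] [0.5001 0.0877]
500 173 229 [[0.5205, 0.071], [0.4799, 0.0626]] [0.5002 0.0668]
333 [[0.49995689 0.18256179 0.05      ]] [[0.50359446 0.18466312 0.064     ]]
```

In the tool's units: 0.105 m is 0.2625, 0.002 m is 0.005.

```bash
python3 drive.py '[[0.005, 0, 0.1, 0, 0, 0, 0], [0.005, 0, 0.2, 0, 0, 0, 0], [0.005, 0, 0.2625, 0, 0, 0, 0], [0.005, 0, 0.2625, 0, 0, 0, 0], [0.005, 0, 0.2625, 0, 0, 0, 0]]'; python3 drive.py '[[0, 0.025, 0, 0, 0, 0, 0], [0, 0.05, 0, 0, 0, 0, 0], [0, 0.075, 0, 0, 0, 0, 0], [0, 0.1, 0, 0, 0, 0, 0], [0, 0.125, 0, 0, 0, 0, 0], [0, 0.15, 0, 0, 0, 0, 0], [0, 0.15, 0, 0, 0, 0, 0]]'
```

```text
time_s: 7.8
ee_pos: [0.4962, 0.2165, 0.0796]
eef_rot: [0.0, 1.0, 0.019, -0.0]
wrist_force: [0.1, 0.9, 0.4]
finger_gap: -0.0001
grasp_force: 0.0
time_s: 8.5
ee_pos: [0.4993, 0.1567, 0.0805]
eef_rot: [-0.0, 1.0, 0.019, 0.001]
wrist_force: [0.2, 0.7, 1.0]
finger_gap: 0.0004
grasp_force: 0.4
```

```bash
python3 drive.py '[[0, 0.02, 0, 0, 0, 0, 0], [0, 0.04, 0, 0, 0, 0, 0], [0, 0.06, 0, 0, 0, 0, 0], [0, 0.08, 0, 0, 0, 0, 0], [0, 0.08, 0, 0, 0, 0, 0]]'; python3 drive.py '[[0, 0.0125, 0, 0, 0, 0, 0], [0, 0.025, 0, 0, 0, 0, 0], [0, 0.0375, 0, 0, 0, 0, 0], [0, 0.0375, 0, 0, 0, 0, 0]]'
```

```text
time_s: 9.0
ee_pos: [0.5001, 0.125, 0.0799]
eef_rot: [-0.0, 1.0, 0.02, 0.001]
wrist_force: [0.5, 0.9, 1.9]
finger_gap: 0.0004
grasp_force: 0.8
time_s: 9.4
ee_pos: [0.5004, 0.1103, 0.0796]
eef_rot: [-0.0, 1.0, 0.02, 0.0]
wrist_force: [0.5, 2.7, 2.5]
finger_gap: -0.0001
grasp_force: 1.5
```

In the tool's units: 0.005 m is 0.0125, 0.003 m is 0.0075.

```bash
for i in 1; do python3 drive.py '[[0, 0.0075, 0, 0, 0, 0, 0], [0, 0.0125, 0, 0, 0, 0, 0], [0, 0.0125, 0, 0, 0, 0, 0]]'; done; python3 drive.py '[[0, 0.005, 0, 0, 0, 0, 0], [0, 0.0075, 0, 0, 0, 0, 0], [0, 0.0075, 0, 0, 0, 0, 0]]'
```

```text
time_s: 9.7
ee_pos: [0.5005, 0.1057, 0.0795]
eef_rot: [-0.0, 1.0, 0.02, 0.0]
wrist_force: [0.3, 1.5, 4.3]
finger_gap: 0.0003
grasp_force: 2.2
time_s: 10.0
ee_pos: [0.5006, 0.1028, 0.0794]
eef_rot: [-0.0, 1.0, 0.02, 0.0]
wrist_force: [-0.2, 2.8, 5.0]
finger_gap: 0.0001
grasp_force: 2.5
```

In the tool's units: 0.002 m is 0.005, 0.001 m is 0.0025.

```bash
python3 drive.py '[[0, 0.0025, 0, 0, 0, 0, 0], [0, 0.005, 0, 0, 0, 0, 0], [0, 0.005, 0, 0, 0, 0, 0]]';python3 drive.py '[[0, 0.0025, 0, 0, 0, 0, 0], [0, 0.005, 0, 0, 0, 0, 0], [0, 0.005, 0, 0, 0, 0, 0]]'
python3 - <<'E'
from h import *;from workcell import r, vision
c=vision.camera("wrist");cv2.imwrite("pics/w6.png",c["pixels"][:,:,::-1]);print(r.observe()["wrist_force"])
E
```

```text
time_s: 10.3
ee_pos: [0.5007, 0.1008, 0.0795]
eef_rot: [-0.0, 1.0, 0.02, 0.0]
wrist_force: [0.5, 3.2, 5.2]
finger_gap: -0.0001
grasp_force: 2.6
time_s: 10.6
ee_pos: [0.5007, 0.0992, 0.0795]
eef_rot: [-0.0, 1.0, 0.02, 0.0]
wrist_force: [-1.3, 4.8, 5.0]
finger_gap: 0.0001
grasp_force: 3.5
[-0.56448614  5.92661725  5.10275429]
```

View pics/w6.png

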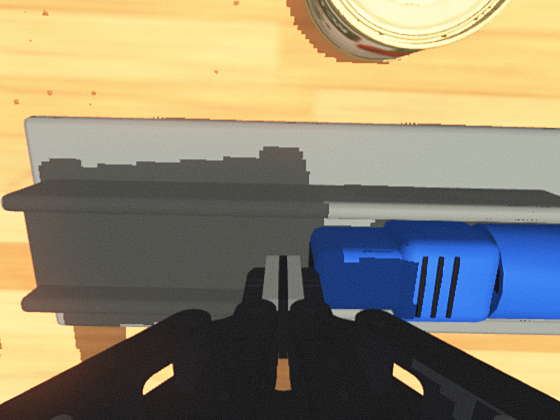

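The fingers rest on the snout's end at (312,265) and the force is starting to climb. I push in small steps until it is clearly seated.

In the tool's units: 0.002 m is 0.005, 0.001 m is 0.0025.

```bash
python3 drive.py '[[0, 0.0025, 0, 0, 0, 0, 0], [0, 0.005, 0, 0, 0, 0, 0], [0, 0.005, 0, 0, 0, 0, 0]]';python3 drive.py '[[0, 0.0025, 0, 0, 0, 0, 0], [0, 0.0025, 0, 0, 0, 0, 0]]'
```

```text
time_s: 10.95
ee_pos: [0.5009, 0.0985, 0.0796]
eef_rot: [-0.002, 1.0, 0.02, 0.0]
wrist_force: [-0.3, 10.5, 4.8]
finger_gap: -0.0002
grasp_force: 6.5
time_s: 11.15
ee_pos: [0.501, 0.0981, 0.0796]
eef_rot: [-0.002, 1.0, 0.02, 0.0]
wrist_force: [1.6, 15.9, 3.6]
finger_gap: -0.0002
grasp_force: 8.0
```

Seated: 16 N with no travel. I back off, lift, and check the gap from above the joint.

In the tool's units: -0.105 m is -0.2625, -0.08 m is -0.2.

```bash
python3 drive.py '[[0, -0.015, 0, 0, 0, 0, 0], [0, -0.05, 0, 0, 0, 0, 0], [0, -0.075, -0.1, 0, 0, 0, 0], [0, -0.075, -0.2, 0, 0, 0, 0], [0, -0.075, -0.2625, 0, 0, 0, 0]]'; python3 drive.py '[[0, 0.1125, 0, 0, 0, 0, 0], [0, 0.225, 0, 0, 0, 0, 0], [0, 0.3375, 0, 0, 0, 0, 0], [0, 0.3375, 0, 0, 0, 0, 0], [0, 0.3375, 0, 0, 0, 0, 0]]'
python3 - <<'E'
from h import *;from workcell import r, vision
c=vision.camera("wrist");cv2.imwrite("pics/w7.png",c["pixels"][:,:,::-1]);m=mask(c,"blue")
for b in blobs(mask(c,"red"),600):
    R=cv2.minAreaRect(b);P=onz(c,cv2.boxPoints(R),.081);print(np.round(R[0],1),np.round(P.mean(0),4),"sides",[np.linalg.norm(P[i]-P[i-1]).round(4) for i in(1,2)])
for b in blobs(m,600):
    u=b[:,0,0].max(); v=b[b[:,0,0]>=u-1,0,1].mean(); print(u,v,onz(c,[u+.5,v],.05),onz(c,[u+.5,v],.066),cv2.minAreaRect(b))
E
```

```text
time_s: 11.65
ee_pos: [0.4999, 0.1265, 0.1866]
eef_rot: [0.0, 1.0, 0.02, 0.001]
wrist_force: [0.6, 0.6, 0.3]
finger_gap: -0.0001
grasp_force: 0.0
time_s: 12.15
ee_pos: [0.5045, -0.0096, 0.1836]
eef_rot: [-0.0, 1.0, 0.019, -0.001]
wrist_force: [0.5, 0.8, 0.2]
finger_gap: -0.0004
grasp_force: 0.0
[421.6 218.1] [ 0.5063 -0.0947  0.081 ] sides [np.float64(0.0294), np.float64(0.0389)]
[502.5  22. ] [ 0.6172 -0.1221  0.081 ] sides [np.float64(0.0593), np.float64(0.0218)]
312 197.0 [[ 0.50922618 -0.02976035  0.05      ]] [[ 0.5134724  -0.02828576  0.066     ]] ((224.29998779296875, 201.6000213623047), (175.09219360351562, 58.56555938720703), 1.3322198390960693)
```

View pics/w7.png

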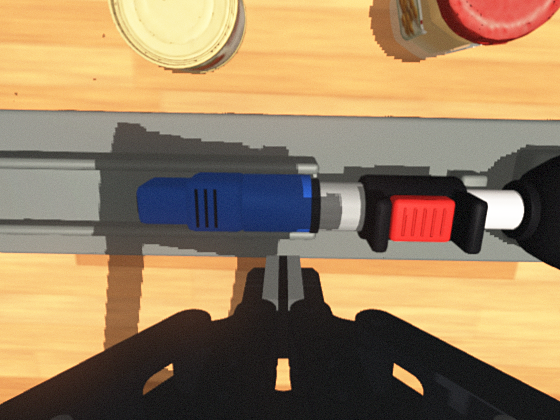

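The blue socket's mouth at (313,203) meets the black shoulder ring with no gap. The mouth is at y = −0.028 against an expected −0.027 for the shoulder. The key at (422,218) still stands up at y = −0.095, and the robot is clear of everything.

```bash
python3 -c "
from workcell import r, vision
print(r.close_job())"
```

```text
the job is handed in; nothing more can be done
None
```

The job is handed in: before hand-in the camera showed the wand locked in the next hole (about 40 mm in, key up) and the nozzle's mouth against the shoulder, with the robot clear and about 39 s left; no verdict came back.

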